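Move four salvaged parts from the keeper fixture to the bench rack in reverse order

ROBOT

A 6-joint arm with a two-finger parallel gripper is mounted at the origin on the work surface. World frame = base frame: x ahead of the robot, y to its left, z up, the work surface at z = 0. Lengths are in m, angles in rad, forces in N, time in s.
With the tool pointing down it reaches from about 0.35 to 0.85 m from the base axis. Payload 8.1 kg.
Tool frame: the origin (TCP) lies on the mounting face of the last link; the fingertips stand 186 mm ahead of it and the grasp point (between the pads) lies 167 mm ahead of it; z points along the fingers, y is the line along which they close (so a half turn about z gives the same grasp; the last joint's range is limited). The gripper opens to 93 mm and grips with 3 to 60 N. Pads are 15 mm wide; open, the fingers measure 128 mm over their backs; the gripper's body (75 mm by 188 mm) begins 65 mm behind the grasp point.
Start: joints at [1.152, 0.13, 1.488, -0, 1.523, -0.085], TCP at [0.197, 0.567, 0.405] pointing down, gripper open.
Joint ranges: [-2.96, 2.96], [-0.89, 2.26], [0.02, 2.5], [-1.34, 4.48], [0, 2.73], [-2.66, 2.66]. Speed limits (rad/s): [2.39, 2.39, 2.79, 3.14, 3.14, 3.14].

INTERFACE

Orientations are given as a rotation vector (axis times angle).
In Python, from plant import * gives the robot as it stands. The module is installed in compiled form; this text tells all that it offers.
- The arm moves only by the tool arm_command, never from a script. Its argument "increments" is a list of rows, each a list of 6 numbers: the shift along the tool's x, y, z in units of 0.2 m (1.0 is 0.2 m), then the turn, a rotation vector about the tool's x, y, z in units of pi rad (1.0 is pi rad). A call has exactly 5 rows; each row is the pose to reach, as a shift and turn from the pose commanded when the call began, along the tool's axes at that moment, turning the shorter way round; what a row does not reach only later rows make up. A row lasts 1/8 s, in which the tool goes at most 62.5 mm and 10.7 degrees, less where a joint would pass 70% of its speed; a pose out of reach is approached as far as the arm can. A call with a number of a shift or a turn outside -1 to 1 is refused whole. A call with a gripper value outside its range is refused whole. "fingers" is the closure, from -1 (fully open) to 1 (shut), set as the call begins (left out, the last holds). The fingers move at their own pace and stop on an object; "force" is the grip in N (left out, the last holds). Time passes only in rows, so rows that repeat a pose let the fingers close, or fill a call up. It gives the time, the measured TCP pose, the force, the opening and the grip force at its end, in the units of the state.
- read_state(): the state, without advancing time (a new reading comes with each control period).
- read_camera(name): name is "side" or "top"; returns a dict with "image" (480x640x3 uint8, red, green, blue), "fx", "fy", "cx", "cy" (pixels), "T" (4x4, takes a point from camera to world coordinates). Camera axes: x right, y down, z forward; pixel columns grow to the right and rows downward; lengths in m; the calibration is good to about 2 mm. A picture is of the moment at which its call begins. There is no depth.
- close_job(): hands the job in; it is judged then, once.
The state is a dict: "t": time; "q": joint angles; "dq": joint speeds; "joint_torque": joint torques, N m; "tool_pos": TCP position; "orientation": TCP orientation; "force": force on the tool from outside, world axes, zero at the start; "wrist_torque": the same for the moment, N m; "opening": finger opening in m; "gripper_force": force on a finger pad.
Only numpy, scipy, OpenCV 4.12 (cv2) and the standard library are available. Lean on these libraries where they do the work, as an engineer would, in place of code of your own. Each camera call takes 0.05 s, during which the arm holds its last target. There are 200 camera calls.

TASK

Swing the fixture's hinged keeper frame up and over past vertical so that it stays open, before any part is taken out. Then move the four salvaged parts from the fixture to the four bays of the empty rack, one part in each bay in the reverse order: the leftmost part in the fixture (seen from the robot) goes to the rightmost bay, and so on. Set each one down upright in the middle of its bay, never dropping it, and leave the frame open.

Things in the scene. Friction and masses are not known exactly. Their poses are not given: they have to be found in the camera images.
- capacitor_mid (a point): can capacitor: upright black cylinder, diameter 35 mm, 60 mm high, bright disc with two brass studs on top. Point at its centre, z up along its axis. 60 to 130 g.
- transformer_mid (a point): small mains transformer: dark steel core 46 mm (x) by 26 mm (y) by 42 mm high, with a copper coil 28 mm wide in x, 26 mm high, bulging out of both y faces to 44 mm over all. Point at its centre, z up. 200 to 390 g. Best gripped across x, on the flat core ends.
- heatsink_mid (a point): aluminium finned heat sink block, 42 mm (x) by 38 mm (y) by 54 mm high; upright fins, the outer two are flat faces across x. Point at its centre, z up. 80 to 170 g.
- choke_mid (a point): toroidal choke: copper-wound ring lying flat, outer diameter 45 mm, hole 19 mm, 34 mm high. Point at its centre (in the hole), z up along its axis. 100 to 200 g.
- nest_capacitor: thin grey nest plate under the capacitor at the start, 58 x 60 x 4 mm, fixed; four alike, 72 mm apart in the fixture's row. Origin mid-underside, 12 mm above the table; the part stands on it, 16 mm above the table. x away from the robot, y left along the row. It stays put, marking the start place. 96 mm high hinge posts stand 65 mm beyond the row's line, 157 mm either side of its middle.
- nest_transformer: thin grey nest plate under the transformer at the start, 58 x 60 x 4 mm, fixed; four alike, 72 mm apart in the fixture's row. Origin mid-underside, 12 mm above the table; the part stands on it, 16 mm above the table. x away from the robot, y left along the row. It stays put, marking the start place. 96 mm high hinge posts stand 65 mm beyond the row's line, 157 mm either side of its middle.
- nest_heatsink: thin grey nest plate under the heatsink at the start, 58 x 60 x 4 mm, fixed; four alike, 72 mm apart in the fixture's row. Origin mid-underside, 12 mm above the table; the part stands on it, 16 mm above the table. x away from the robot, y left along the row. It stays put, marking the start place. 96 mm high hinge posts stand 65 mm beyond the row's line, 157 mm either side of its middle.
- nest_choke: thin grey nest plate under the choke at the start, 58 x 60 x 4 mm, fixed; four alike, 72 mm apart in the fixture's row. Origin mid-underside, 12 mm above the table; the part stands on it, 16 mm above the table. x away from the robot, y left along the row. It stays put, marking the start place. 96 mm high hinge posts stand 65 mm beyond the row's line, 157 mm either side of its middle.
- frame_grip (a point): middle of the fixture's keeper-frame grip bar: round steel, 12 mm thick, 286 mm long along y. Turns with the frame: x leads to the hinge (axis along y, 135 mm off, 88 mm above table); side arms at y +-143; 8 mm bar half-way back lies over the parts. Shut: level, z up, 70 mm nearer than the parts' line. 0.2 kg; opens up and away to a stop at 2.6 rad, falls shut short of vertical, falls open past it.
- rack: empty target rack: fixed plywood base 90 mm (x) by 294 mm (y), 12 mm thick; aluminium strips 4 mm wide, 7 mm high part it into four bays in a row along y, a dark mat in each. Origin at the middle of its underside, on the table; x away from the robot, y left along the row. Bay centres at x 0, y +108, +36, -36, -108 mm; floors at z 12 mm. Left or right of the fixture; either is turned up to 0.2 rad.

How it is judged:
On the way:
1. the keeper frame is swung past vertical and stays open, all four parts still on their nests (angle between frame_grip's own z axis and vertical above 1.8 rad and horizontal distance between capacitor_mid and nest_capacitor below 0.02 m and horizontal distance between transformer_mid and nest_transformer below 0.02 m and horizontal distance between heatsink_mid and nest_heatsink below 0.02 m and horizontal distance between choke_mid and nest_choke below 0.02 m), for 0.3 s.
At the end, for the whole second after the job is handed in: The frame is open past vertical (over 1.8 rad); each part stands upright (within 0.1 rad), released and at rest, on the floor of the bay that mirrors its starting place (leftmost to rightmost, and so on), centred within 13 mm along and across the rack (angle between frame_grip's own z axis and vertical above 1.8 rad and ((y of nest_capacitor in the frame of frame_grip between 0.078 and 0.138 m and y of capacitor_mid in the frame of rack between -0.121 and -0.095 m) or (y of nest_capacitor in the frame of frame_grip between 0.006 and 0.066 m and y of capacitor_mid in the frame of rack between -0.049 and -0.023 m) or (y of nest_capacitor in the frame of frame_grip between -0.066 and -0.006 m and y of capacitor_mid in the frame of rack between 0.023 and 0.049 m) or (y of nest_capacitor in the frame of frame_grip between -0.138 and -0.078 m and y of capacitor_mid in the frame of rack between 0.095 and 0.121 m)) and x of capacitor_mid in the frame of rack between -0.013 and 0.013 m and z of capacitor_mid in the frame of rack between 0.038 and 0.046 m and angle between each of capacitor_mid, transformer_mid, heatsink_mid, choke_mid's own z axis and vertical below 0.1 rad and linear speed of each of capacitor, transformer, heatsink, choke below 0.02 m/s and angular speed of each of capacitor, transformer, heatsink, choke below 0.2 rad/s and ((y of nest_transformer in the frame of frame_grip between 0.078 and 0.138 m and y of transformer_mid in the frame of rack between -0.121 and -0.095 m) or (y of nest_transformer in the frame of frame_grip between 0.006 and 0.066 m and y of transformer_mid in the frame of rack between -0.049 and -0.023 m) or (y of nest_transformer in the frame of frame_grip between -0.066 and -0.006 m and y of transformer_mid in the frame of rack between 0.023 and 0.049 m) or (y of nest_transformer in the frame of frame_grip between -0.138 and -0.078 m and y of transformer_mid in the frame of rack between 0.095 and 0.121 m)) and x of transformer_mid in the frame of rack between -0.013 and 0.013 m and z of transformer_mid in the frame of rack between 0.029 and 0.037 m and ((y of nest_heatsink in the frame of frame_grip between 0.078 and 0.138 m and y of heatsink_mid in the frame of rack between -0.121 and -0.095 m) or (y of nest_heatsink in the frame of frame_grip between 0.006 and 0.066 m and y of heatsink_mid in the frame of rack between -0.049 and -0.023 m) or (y of nest_heatsink in the frame of frame_grip between -0.066 and -0.006 m and y of heatsink_mid in the frame of rack between 0.023 and 0.049 m) or (y of nest_heatsink in the frame of frame_grip between -0.138 and -0.078 m and y of heatsink_mid in the frame of rack between 0.095 and 0.121 m)) and x of heatsink_mid in the frame of rack between -0.013 and 0.013 m and z of heatsink_mid in the frame of rack between 0.035 and 0.043 m and ((y of nest_choke in the frame of frame_grip between 0.078 and 0.138 m and y of choke_mid in the frame of rack between -0.121 and -0.095 m) or (y of nest_choke in the frame of frame_grip between 0.006 and 0.066 m and y of choke_mid in the frame of rack between -0.049 and -0.023 m) or (y of nest_choke in the frame of frame_grip between -0.066 and -0.006 m and y of choke_mid in the frame of rack between 0.023 and 0.049 m) or (y of nest_choke in the frame of frame_grip between -0.138 and -0.078 m and y of choke_mid in the frame of rack between 0.095 and 0.121 m)) and x of choke_mid in the frame of rack between -0.013 and 0.013 m and z of choke_mid in the frame of rack between 0.025 and 0.033 m); the robot touches nothing.
It fails at once if the capacitor is dropped (falls free of the fingers faster than 0.6 m/s) (linear speed of capacitor above 0.6 m/s and contact force between the fingers and capacitor below 0.05 N).
It fails at once if the transformer is dropped (falls free of the fingers faster than 0.6 m/s) (linear speed of transformer above 0.6 m/s and contact force between the fingers and transformer below 0.05 N).
It fails at once if the heatsink is dropped (falls free of the fingers faster than 0.6 m/s) (linear speed of heatsink above 0.6 m/s and contact force between the fingers and heatsink below 0.05 N).
It fails at once if the choke is dropped (falls free of the fingers faster than 0.6 m/s) (linear speed of choke above 0.6 m/s and contact force between the fingers and choke below 0.05 N).
It also fails if it takes over 125 s, if anything falls off the work surface, if the arm or the gripper's body presses on something with over 40 N, if the wrist force passes 120 N, or if a joint passes its speed limit or range.

## Working session

There is one attempt and no reset: what is moved stays moved. The work goes in short steps, Python scripts to look and compute and a tool call to move; the robot and the scene stay as the last step left them, time stands still between calls to the robot, and variables do not carry over. Pictures are saved under pics/ and viewed, at most 14 in all, crops included, and the job is handed in when it is done.

Besides the shell and the picture viewer there is one more tool, called after "Call:" as name(argument=value, ...) on one line, values as JSON. arm_command: Moves the arm, as the interface text tells. Shifts and turns lie within -1 to 1; 1 stands for 0.2 m of shift or pi rad of turn. Its arguments: {"type":"object","properties":{"increments":{"type":"array","items":{"type":"array","items":{"type":"number","minimum":-1,"maximum":1}}},"fingers":{"type":"number"},"force":{"type":"number"}},"required":["increments"]}

```bash
mkdir -p pics
python3 - <<'E'
from plant import *
import cv2,numpy as np
s=read_state();print({k:np.round(v,3) for k,v in s.items()})
for n in("side","top"):
    c=read_camera(n);cv2.imwrite(f"pics/{n}0.png",c["image"][:,:,::-1]);print(n,c["fx"],c["fy"],c["cx"],c["cy"],np.round(c["T"],4).tolist())
E
```

```text
{'t': np.float64(0.0), 'q': array([ 1.152,  0.131,  1.489, -0.   ,  1.523, -0.085]), 'dq': array([ 0.   , -0.003, -0.002,  0.001,  0.001,  0.   ]), 'joint_torque': array([-2.0000e-03, -5.5986e+01, -4.9175e+01,  7.7000e-02,  3.6000e-02,
       -0.0000e+00]), 'tool_pos': array([0.196, 0.567, 0.404]), 'orientation': array([-5.220e-01, -3.098e+00,  3.000e-03]), 'force': array([ 0.013,  0.341, -0.05 ]), 'wrist_torque': array([ 0.092, -0.017,  0.036]), 'gripper_force': np.float64(0.0), 'opening': np.float64(0.093)}
side 531.0982343441756 531.0982343441756 311.29136733867006 241.48529015293198 [[0.9975, -0.0503, 0.0504, 0.4805], [-0.0712, -0.6912, 0.7192, -0.6649], [-0.0013, -0.7209, -0.693, 0.7438], [0.0, 0.0, 0.0, 1.0]]
top 479.26047438397836 479.26047438397836 328.9552156706729 239.9108055164684 [[-0.0295, -0.9939, 0.1061, 0.4339], [-0.9995, 0.0308, 0.0105, -0.0052], [-0.0137, -0.1058, -0.9943, 0.8968], [0.0, 0.0, 0.0, 1.0]]
```

View pics/top0.png

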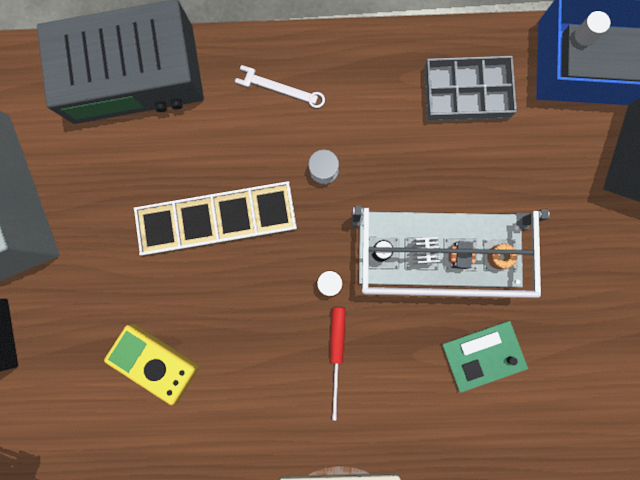

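View pics/side0.png

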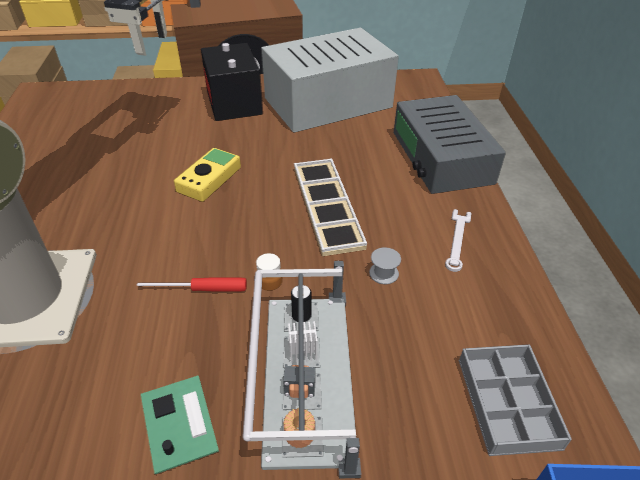

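The top view shows the rack on the left, mats at about (157,229), (196,222), (235,216) and (273,209). The fixture is on the right: capacitor (383,250), heatsink (428,252), transformer (463,255), choke (503,256), grip bar from (363,291) to (540,295). The side view agrees: the frame is shut, and the row from the left is capacitor, heatsink, transformer, choke.

```bash
cat > h.py <<'E'
from plant import *
import cv2,numpy as np
from scipy.spatial.transform import Rotation as Ro
def onplane(c,u,v,z):
    d=c["T"][:3,:3]@np.array([(u-c["cx"])/c["fx"],(v-c["cy"])/c["fy"],1]);o=c["T"][:3,3]
    return o+d*(z-o[2])/d[2]
def proj(c,p):
    q=c["T"][:3,:3].T@(np.array(p)-c["T"][:3,3]);return c["fx"]*q[0]/q[2]+c["cx"],c["fy"]*q[1]/q[2]+c["cy"]
def blobs(mask,box,amin=20):
    u0,v0,u1,v1=box;m=np.zeros_like(mask);m[v0:v1,u0:u1]=mask[v0:v1,u0:u1]
    n,l,st,ce=cv2.connectedComponentsWithStats(m)
    return [(ce[i],st[i]) for i in range(1,n) if st[i][4]>=amin]
E
python3 - <<'E'
from h import *
c=read_camera("top");im=c["image"];hsv=cv2.cvtColor(im,cv2.COLOR_RGB2HSV);g=im.max(2)
M=[]
for ce,st in blobs((g<60).astype(np.uint8)*255,(130,175,300,260),300):
    p=onplane(c,*ce,.0125);M.append(p);print("mat",ce.round(1),st,p.round(4))
M=np.array(M);M=M[np.argsort(-M[:,1])];d=M[0]-M[-1];print("rack mid",M.mean(0).round(4),"yaw",np.arctan2(-d[0],d[1]),"len",np.linalg.norm(d[:2]))
# white bar/arms
w=((im.min(2)>215)).astype(np.uint8)*255
for ce,st in blobs(w,(350,200,560,305),40): print("white",ce.round(1),st)
o=((hsv[...,0]<18)&(hsv[...,1]>120)&(hsv[...,2]>110)).astype(np.uint8)*255
for ce,st in blobs(o,(440,235,525,280),20): print("orange",ce.round(1),st)
crop=im[195:305,350:560];cv2.imwrite("pics/fix.png",cv2.resize(crop,(800,419),interpolation=cv2.INTER_CUBIC)[:,:,::-1])
s=read_camera("side");cv2.imwrite("pics/fixs.png",cv2.resize(s["image"][250:480,235:370],None,fx=2.6,fy=2.6,interpolation=cv2.INTER_CUBIC)[:,:,::-1])
E
```

```text
mat [272.1 208.6] [257 192  31  35 811] [0.5905 0.1088 0.0125]
mat [234.2 215. ] [220 198  30  35 811] [0.5806 0.1799 0.0125]
mat [196.2 221.6] [182 205  30  35 814] [0.5705 0.2513 0.0125]
mat [158.3 228. ] [144 211  30  35 816] [0.5606 0.3224 0.0125]
rack mid [0.5755 0.2156 0.0125] yaw 0.1391103377637865 len 0.2157406751495095
white [449.8 269.6] [ 363  208  177   88 1483]
white [427.9 240.7] [416 237  22  11  81]
white [383.3 244.1] [377 241  14   6  63]
white [383.4 254.6] [377 253  14   5  52]
white [427.3 258.5] [419 255  18   8  47]
orange [523.3 240.9] [522 235   3  14  32]
orange [502.9 246.2] [494 244  20   6  38]
orange [453.2 256.9] [451 253   6   9  46]
orange [503.8 259.8] [492 254  25  15 159]
orange [523.5 266.8] [523 255   2  25  49]
```

View pics/fix.png

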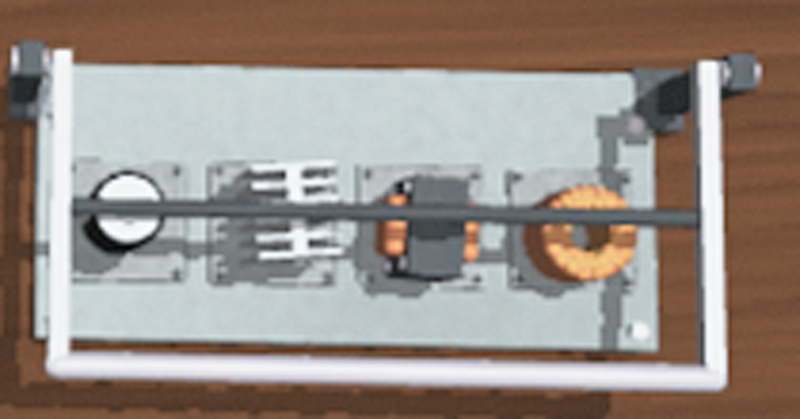

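View pics/fixs.png

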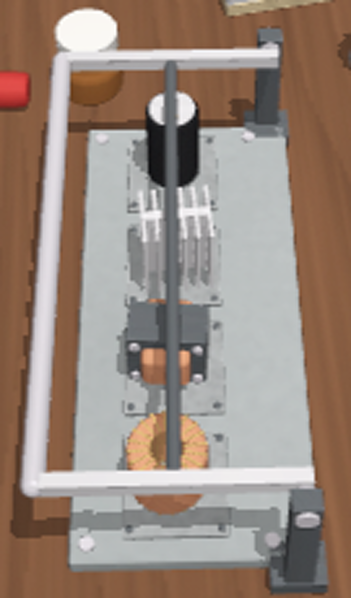

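The crops show the grip bar running from about (364,290) to (538.5,294) px, the capacitor disc at (383.3,248.3), the choke ring at (504.3,256.4), the transformer core top at (465.5,255) and the heatsink top at (428,249).

Run:
```python
from h import *
c=read_camera("top");s=read_camera("side");k=210/800
f=lambda x,y,z:onplane(c,350+x*k,195+y*k,z)
g=lambda x,y,z:onplane(s,235+x/2.6,250+y/2.6,z)
L=f(56,362,.090);R=f(716,378,.090);d=L-R
print("bar",L.round(4),R.round(4),"mid",((L+R)/2).round(4),"len",np.linalg.norm(d),"yaw",np.arctan2(-d[0],d[1]))
for n,t,b in [("cap",f(127,203,.076),g(173,108,.076)),("choke",f(588,233,.050),g(168,449,.050)),("heat",f(297,210,.070),g(176,215,.070)),("trafo",f(440,228,.058),g(167,328,.058))]:print(n,t.round(4),b.round(4))
for n,q in [("ncap",(72,160,186,160,186,281,72,281)),("nchoke",(508,170,632,170,630,291,508,291)),("nheat",(208,163,335,163,335,283,208,283)),("ntr",(360,166,480,166,480,288,360,288))]:
  P=[f(q[i],q[i+1],.016) for i in(0,2,4,6)];print(n,np.mean(P,0).round(4),np.ptp(P,axis=0).round(3))
```

```text
bar [ 0.434 -0.054  0.09 ] [ 0.4185 -0.3414  0.09  ] mid [ 0.4262 -0.1977  0.09  ] len 0.28788585550078155 yaw -0.053635295614739946
cap [ 0.5042 -0.0894  0.076 ] [ 0.5045 -0.0897  0.076 ]
choke [ 0.486  -0.3043  0.05  ] [ 0.4889 -0.3066  0.05  ]
heat [ 0.4992 -0.1668  0.07  ] [ 0.5016 -0.1686  0.07  ]
trafo [ 0.4899 -0.2341  0.058 ] [ 0.4922 -0.2377  0.058 ]
ncap [ 0.501  -0.0962  0.016 ] [0.06  0.057 0.   ]
nchoke [ 0.4897 -0.3075  0.016 ] [0.06  0.063 0.   ]
nheat [ 0.4976 -0.1647  0.016 ] [0.06  0.064 0.   ]
ntr [ 0.4935 -0.236   0.016 ] [0.061 0.061 0.   ]
```

```bash
cat >> h.py <<'E'
def pose(g,psi):  # grasp point (world), yaw of tool y from world x, pointing down
    R=Ro.from_matrix(np.array([[-np.sin(psi),np.cos(psi),0],[np.cos(psi),np.sin(psi),0],[0,0,-1]]).T)
    return np.array(g)+[0,0,.167],R
def plan(calls,dec=3):
    """calls: list of lists of (grasp xyz, psi): 1 entry = spread evenly over 5 rows, 5 entries = per row"""
    s=read_state();p=np.array(s["tool_pos"]);R=Ro.from_rotvec(s["orientation"])
    print("grasp",(p+R.apply([0,0,.167])).round(4),"t",round(float(s["t"]),2),"F",np.round(s["force"],1),"open",round(float(s["opening"]),4))
    for c in calls:
        rows=[]
        for g,psi in c:
            P,Q=pose(g,psi);v=(R.inv()*Q).as_rotvec()/np.pi
            rows.append(np.r_[R.inv().apply(P-p)/.2,v])
        if len(rows)==1: rows=[rows[0]*k/5 for k in range(1,6)]
        rows=[np.round(r,dec)+0. for r in rows];print([r.tolist() for r in rows])
        p=p+R.apply(rows[-1][:3]*.2);R=R*Ro.from_rotvec(rows[-1][3:]*np.pi)
FX=-.0536;BAR=np.array([.4262,-.1977]);X=np.array([np.cos(FX),np.sin(FX)])
def bar(th,dz=0): 
    xy=BAR+X*.135*(1-np.cos(th));return [*xy,.088+.135*np.sin(th)+dz],FX
E
cat .bashrc 2>/dev/null
python3 - <<'E'
from h import *
b=bar(0)[0]
plan([[([.35,.42,.24],.85)],[([.45,.2,.24],.4)],[([.45,0,.22],.0)],[([b[0],b[1],.2],FX)],[([b[0],b[1],.13],FX)],[([b[0],b[1],.088],FX)]])
E
```

```text
grasp [0.1965 0.5667 0.2374] t 0.3 F [-0.7 -0.1  0.7] open 0.0933
[[-0.193, -0.088, -0.003, 0.0, 0.0, 0.025], [-0.386, -0.177, -0.005, 0.0, 0.0, 0.049], [-0.579, -0.265, -0.008, 0.0, 0.0, 0.074], [-0.772, -0.354, -0.01, 0.0, 0.0, 0.099], [-0.966, -0.442, -0.013, 0.0, 0.0, 0.123]]
[[-0.22, -0.099, 0.0, 0.0, 0.0, 0.029], [-0.44, -0.199, 0.0, 0.0, 0.0, 0.057], [-0.661, -0.298, 0.0, 0.0, 0.0, 0.086], [-0.881, -0.398, 0.0, 0.0, 0.0, 0.115], [-1.101, -0.497, 0.001, 0.0, 0.0, 0.143]]
[[-0.184, -0.078, 0.02, 0.0, 0.0, 0.026], [-0.368, -0.156, 0.04, 0.0, 0.0, 0.051], [-0.552, -0.235, 0.06, 0.0, 0.0, 0.077], [-0.737, -0.313, 0.08, 0.0, 0.0, 0.102], [-0.921, -0.391, 0.1, 0.0, 0.0, 0.128]]
[[-0.198, -0.024, 0.02, 0.0, 0.0, 0.003], [-0.395, -0.047, 0.04, 0.0, 0.0, 0.007], [-0.593, -0.071, 0.06, 0.0, 0.0, 0.01], [-0.791, -0.095, 0.081, 0.0, 0.0, 0.013], [-0.988, -0.118, 0.101, 0.0, 0.0, 0.017]]
[[0.0, 0.0, 0.07, 0.0, 0.0, 0.0], [0.0, 0.0, 0.14, 0.0, 0.0, 0.0], [0.0, 0.0, 0.21, 0.0, 0.0, 0.0], [0.0, 0.0, 0.28, 0.0, 0.0, 0.0], [0.0, 0.0, 0.35, 0.0, 0.0, 0.0]]
[[0.0, 0.0, 0.042, 0.0, 0.0, 0.0], [0.0, 0.0, 0.084, 0.0, 0.0, 0.0], [0.0, 0.0, 0.126, 0.0, 0.0, 0.0], [0.0, 0.0, 0.168, 0.0, 0.0, 0.0], [0.0, 0.0, 0.21, 0.0, 0.0, 0.0]]
```

Call:
arm_command(increments=[[-0.19, -0.09, 0, 0, 0, 0.025], [-0.39, -0.18, 0, 0, 0, 0.05], [-0.58, -0.26, 0, 0, 0, 0.075], [-0.77, -0.35, 0, 0, 0, 0.1], [-0.96, -0.44, 0, 0, 0, 0.125]], fingers=0, force=12)

```text
t: 0.92
tool_pos: [0.3499, 0.4198, 0.4047]
orientation: [1.12, 2.935, 0.0]
force: [0.2, 0.8, -0.5]
opening: 0.049
gripper_force: 0.0
```

Call:
arm_command(increments=[[-0.2, -0.09, 0, 0, 0, 0.03], [-0.4, -0.18, 0, 0, 0, 0.06], [-0.6, -0.27, 0, 0, 0, 0.09], [-0.8, -0.36, 0, 0, 0, 0.115], [-1, -0.45, 0, 0, 0, 0.14]])

```text
t: 1.55
tool_pos: [0.4392, 0.2194, 0.4049]
orientation: [1.733, 2.62, 0.001]
force: [-0.3, -0.1, 0.1]
opening: 0.0464
gripper_force: 0.0
```

Call:
arm_command(increments=[[-0.18, -0.08, 0.02, 0, 0, 0.026], [-0.37, -0.16, 0.04, 0, 0, 0.05], [-0.55, -0.24, 0.06, 0, 0, 0.075], [-0.74, -0.31, 0.08, 0, 0, 0.1], [-0.92, -0.39, 0.1, 0, 0, 0.13]])

```text
t: 2.17
tool_pos: [0.4394, 0.0196, 0.3847]
orientation: [2.229, 2.214, 0.0]
force: [0.8, -0.3, 0.3]
opening: 0.0466
gripper_force: 0.0
```

Run:
```python
from h import *
b=bar(0)[0]
plan([[([b[0],b[1],.2],FX)]]);
```

```text
grasp [0.4395 0.0196 0.2177] t 2.17 F [ 0.8 -0.3  0.3] open 0.0466
[[-0.217, -0.012, 0.018, 0.0, 0.0, 0.003], [-0.435, -0.023, 0.035, 0.0, 0.0, 0.006], [-0.652, -0.035, 0.053, 0.0, 0.0, 0.009], [-0.869, -0.047, 0.071, 0.0, 0.0, 0.012], [-1.087, -0.059, 0.089, 0.0, 0.0, 0.015]]
```

Call:
arm_command(increments=[[-0.25, -0.015, 0.02, 0, 0, 0.004], [-0.5, -0.03, 0.04, 0, 0, 0.008], [-0.75, -0.045, 0.06, 0, 0, 0.012], [-1, -0.055, 0.08, 0, 0, 0.015], [-1, -0.055, 0.09, 0, 0, 0.015]])

```text
t: 2.8
tool_pos: [0.4272, -0.1817, 0.3665]
orientation: [2.282, 2.159, -0.001]
force: [0.1, 0.2, 0.0]
opening: 0.0465
gripper_force: 0.0
```

Run:
```python
from h import *
b=bar(0)[0]
plan([[([b[0],b[1],.125],FX)],[([b[0],b[1],.087],FX)]])
```

```text
grasp [ 0.4271 -0.1818  0.1995] t 2.8 F [0.1 0.2 0. ] open 0.0465
[[-0.016, 0.0, 0.075, 0.0, 0.0, 0.0], [-0.032, 0.0, 0.149, 0.0, 0.0, 0.0], [-0.048, 0.0, 0.224, 0.0, 0.0, 0.0], [-0.064, 0.0, 0.298, 0.0, 0.0, -0.001], [-0.08, 0.0, 0.373, 0.0, 0.0, -0.001]]
[[0.0, 0.0, 0.038, 0.0, 0.0, 0.0], [0.0, 0.0, 0.076, 0.0, 0.0, 0.0], [0.0, 0.0, 0.114, 0.0, 0.0, 0.0], [0.0, 0.0, 0.152, 0.0, 0.0, 0.0], [0.0, 0.0, 0.19, 0.0, 0.0, 0.0]]
```

Call:
arm_command(increments=[[-0.03, 0, 0.11, 0, 0, 0], [-0.06, 0, 0.23, 0, 0, 0], [-0.08, 0, 0.35, 0, 0, 0], [-0.08, 0, 0.46, 0, 0, 0], [-0.08, 0, 0.56, 0, 0, 0]])

```text
t: 3.42
tool_pos: [0.4271, -0.1939, 0.254]
orientation: [-2.276, -2.165, -0.0]
force: [-0.3, -0.3, -0.5]
opening: 0.0466
gripper_force: 0.0
```

Call:
arm_command(increments=[[0, 0, 0, 0, 0, 0], [0, 0, 0, 0, 0, 0], [0, 0, 0, 0, 0, 0], [0, 0, 0, 0, 0, 0], [0, 0, 0, 0, 0, 0]], fingers=1, force=8)

```text
t: 4.05
tool_pos: [0.4271, -0.1952, 0.2556]
orientation: [2.277, 2.163, 0.0]
force: [-3.2, 2.0, 5.5]
opening: 0.0117
gripper_force: 8.0
```

Run:
```python
from h import *
A=np.linspace(0,2.5,21)[1:]
plan([[bar(a) for a in A[i:i+5]] for i in(0,5,10,15)])
```

```text
grasp [ 0.4272 -0.1953  0.0886] t 4.05 F [-3.2  2.   5.5] open 0.0117
[[-0.013, 0.001, -0.081, 0.0, 0.0, 0.001], [-0.013, 0.017, -0.164, 0.0, 0.0, 0.001], [-0.013, 0.043, -0.244, 0.0, 0.0, 0.001], [-0.013, 0.079, -0.321, 0.0, 0.0, 0.001], [-0.013, 0.124, -0.392, 0.0, 0.0, 0.001]]
[[0.0, 0.053, -0.065, 0.0, 0.0, 0.0], [0.0, 0.115, -0.123, 0.0, 0.0, 0.0], [0.0, 0.183, -0.173, 0.0, 0.0, 0.0], [0.0, 0.256, -0.214, 0.0, 0.0, 0.0], [0.0, 0.335, -0.245, 0.0, 0.0, 0.0]]
[[0.0, 0.081, -0.022, 0.0, 0.0, 0.0], [0.0, 0.165, -0.033, 0.0, 0.0, 0.0], [0.0, 0.249, -0.034, 0.0, 0.0, 0.0], [0.0, 0.333, -0.024, 0.0, 0.0, 0.0], [0.0, 0.415, -0.004, 0.0, 0.0, 0.0]]
[[0.0, 0.078, 0.031, 0.0, 0.0, 0.0], [0.0, 0.153, 0.071, 0.0, 0.0, 0.0], [0.0, 0.221, 0.119, 0.0, 0.0, 0.0], [0.001, 0.284, 0.176, 0.0, 0.0, 0.0], [0.001, 0.338, 0.241, 0.0, 0.0, 0.0]]
```

Call:
arm_command(increments=[[0, 0.005, -0.08, 0, 0, 0], [0, 0.02, -0.165, 0, 0, 0], [0, 0.048, -0.245, 0, 0, 0], [0, 0.084, -0.32, 0, 0, 0], [0, 0.129, -0.39, 0, 0, 0]])

```text
t: 4.68
tool_pos: [0.4517, -0.1964, 0.3337]
orientation: [-2.275, -2.161, 0.006]
force: [-11.8, -0.6, 6.0]
opening: 0.0116
gripper_force: 8.0
```

Call:
arm_command(increments=[[0, 0.053, -0.065, 0, 0, 0], [0, 0.115, -0.123, 0, 0, 0], [0, 0.183, -0.173, 0, 0, 0], [0, 0.256, -0.214, 0, 0, 0], [0, 0.335, -0.245, 0, 0, 0]])

```text
t: 5.3
tool_pos: [0.5203, -0.1999, 0.3836]
orientation: [2.277, 2.163, -0.0]
force: [-1.9, -1.1, 1.3]
opening: 0.0117
gripper_force: 8.0
```

Run:
```python
from h import *
A=np.linspace(0,2.5,21)[1:]
plan([[bar(a) for a in A[i:i+5]] for i in(10,15)])
```

```text
grasp [ 0.5204 -0.2     0.2166] t 5.3 F [-1.9 -1.1  1.3] open 0.0117
[[-0.014, 0.073, -0.019, 0.0, 0.0, 0.001], [-0.015, 0.157, -0.03, 0.0, 0.0, 0.001], [-0.015, 0.241, -0.031, 0.0, 0.0, 0.001], [-0.015, 0.325, -0.021, 0.0, 0.0, 0.001], [-0.015, 0.407, -0.001, 0.0, 0.0, 0.001]]
[[0.0, 0.079, 0.031, 0.0, 0.0, 0.0], [0.0, 0.153, 0.07, 0.0, 0.0, 0.0], [0.0, 0.222, 0.119, 0.0, 0.0, 0.0], [0.0, 0.284, 0.176, 0.0, 0.0, 0.0], [0.0, 0.338, 0.241, 0.0, 0.0, 0.0]]
```

Call:
arm_command(increments=[[0, 0.075, -0.02, 0, 0, 0], [0, 0.16, -0.032, 0, 0, 0], [0, 0.243, -0.033, 0, 0, 0], [0, 0.327, -0.023, 0, 0, 0], [0, 0.41, -0.003, 0, 0, 0]])

```text
t: 5.92
tool_pos: [0.6024, -0.204, 0.3835]
orientation: [2.277, 2.163, 0.0]
force: [-0.7, -1.4, -0.3]
opening: 0.0117
gripper_force: 8.0
```

Call:
arm_command(increments=[[0, 0.079, 0.031, 0, 0, 0], [0, 0.153, 0.07, 0, 0, 0], [0, 0.222, 0.119, 0, 0, 0], [0, 0.284, 0.176, 0, 0, 0], [0, 0.335, 0.235, 0, 0, 0]])

```text
t: 6.55
tool_pos: [0.6693, -0.2074, 0.3356]
orientation: [2.277, 2.164, 0.0]
force: [1.0, -1.6, -0.4]
opening: 0.0116
gripper_force: 8.0
```

Call:
arm_command(increments=[[0, 0, 0, 0, 0, 0], [0, 0, 0, 0, 0, 0], [0, 0, -0.1, 0, 0, 0], [0, 0, -0.3, 0, 0, 0], [0, 0, -0.55, 0, 0, 0]], fingers=0)

```text
t: 7.18
tool_pos: [0.6678, -0.2072, 0.4475]
orientation: [-2.277, -2.163, 0.001]
force: [-0.1, -0.5, 0.3]
opening: 0.0462
gripper_force: 0.0
```

Run:
```python
from h import *
c=read_camera("side");cv2.imwrite("pics/s2.png",c["image"][:,:,::-1])
plan([])
```

```text
grasp [ 0.6702 -0.2081  0.2908] t 7.22 F [-0.   0.4  6.6] open 0.0463
```

View pics/s2.png

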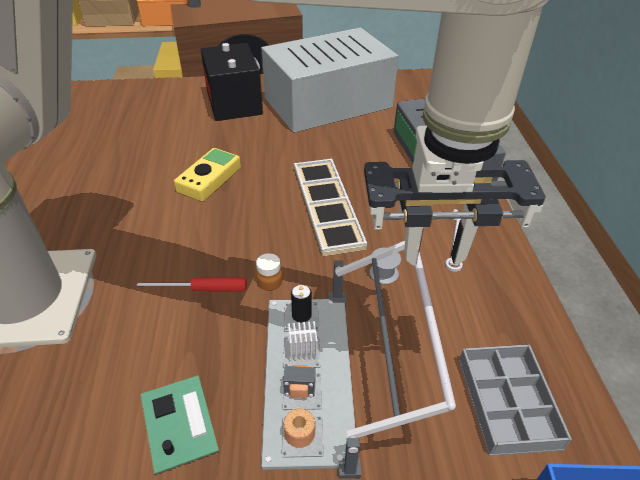

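The frame is open at its stop, the grip bar now running from (405,245) to (450,405), and all four parts are still on their nests. Next I measure the parts more precisely in the unobstructed view.

Run:
```python
from h import *
s=read_camera("side");t=read_camera("top")
a=cv2.resize(s["image"][275:455,265:340],None,fx=3.3,fy=3.3,interpolation=cv2.INTER_CUBIC)
b=cv2.resize(t["image"][225:285,360:530],None,fx=3.2,fy=3.2,interpolation=cv2.INTER_CUBIC)
P=np.zeros((594,800,3),np.uint8);P[:a.shape[0],:a.shape[1]]=a;P[:b.shape[0],250:250+b.shape[1]]=b
cv2.imwrite("pics/m.png",P[:,:,::-1])
```

```text
(no output)
```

View pics/m.png

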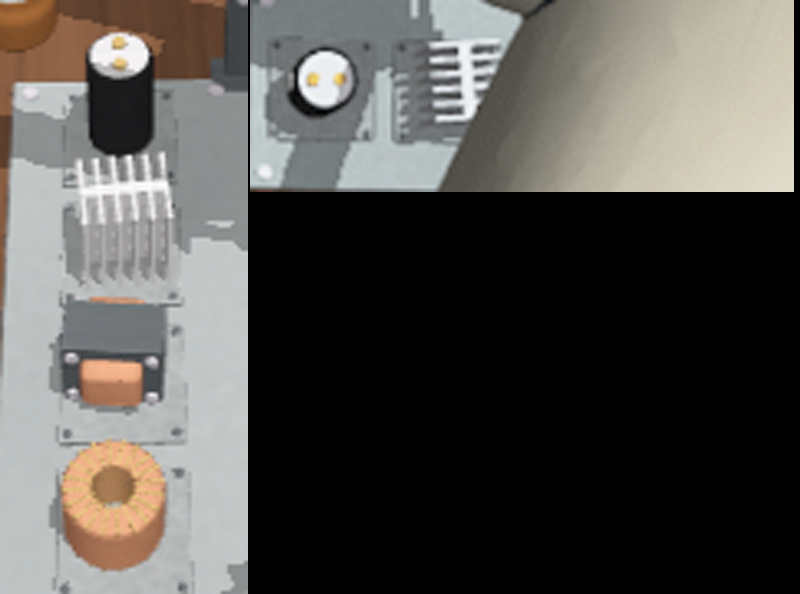

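The side crop shows the top centres: capacitor (119,57), heatsink (124,187), transformer (115,327), choke (113.5,489). In the top crop the capacitor is at (326,80).

Run:
```python
from h import *
s=read_camera("side");t=read_camera("top")
g=lambda x,y,z:onplane(s,265+x/3.3-.35,275+y/3.3-.35,z).round(4)
print("cap",g(119,57,.076),onplane(t,360+(326-250)/3.2-.35,225+80/3.2-.35,.076).round(4))
for n,x,y,z in(("heat",124,187,.07),("trafo",115,327,.058),("choke",113.5,489,.05)):print(n,g(x,y,z))
nest={"cap":108,"heat":36,"trafo":-36,"choke":-108}
for n,y in nest.items():print(n,(np.array([.496,-.2005])+y/1000*np.array([.0536,.9986])).round(4))
plan([[([.57,-.1,.28],-.25)],[([.504,-.0905,.16],-.25)],[([.504,-.0905,.052],-.25)]])
```

```text
cap [ 0.5031 -0.0905  0.076 ] [ 0.5019 -0.0894  0.076 ]
heat [ 0.5011 -0.1659  0.07  ]
trafo [ 0.4929 -0.2336  0.058 ]
choke [ 0.4881 -0.3067  0.05  ]
cap [ 0.5018 -0.0927]
heat [ 0.4979 -0.1646]
trafo [ 0.4941 -0.2364]
choke [ 0.4902 -0.3083]
grasp [ 0.6686 -0.2075  0.2801] t 7.42 F [ 1.  -0.5 -1.6] open 0.0466
[[0.102, -0.104, 0.0, 0.0, 0.0, 0.013], [0.204, -0.207, 0.0, 0.0, 0.0, 0.025], [0.307, -0.311, -0.001, 0.0, 0.0, 0.038], [0.409, -0.414, -0.001, 0.001, 0.0, 0.051], [0.511, -0.518, -0.001, 0.001, 0.0, 0.063]]
[[-0.007, -0.066, 0.12, 0.0, 0.0, 0.0], [-0.014, -0.132, 0.24, 0.0, 0.0, 0.0], [-0.021, -0.199, 0.36, 0.0, 0.0, 0.0], [-0.028, -0.265, 0.48, 0.0, 0.0, 0.0], [-0.035, -0.331, 0.6, 0.0, 0.0, 0.0]]
[[0.0, 0.0, 0.108, 0.0, 0.0, 0.0], [0.0, 0.0, 0.216, 0.0, 0.0, 0.0], [0.0, 0.0, 0.324, 0.0, 0.0, 0.0], [0.0, 0.001, 0.432, 0.0, 0.0, 0.0], [0.0, 0.001, 0.54, 0.0, 0.0, 0.0]]
```

Call:
arm_command(increments=[[0.1, -0.1, 0, 0, 0, 0.013], [0.2, -0.21, 0, 0, 0, 0.025], [0.31, -0.31, 0, 0, 0, 0.038], [0.41, -0.41, 0, 0, 0, 0.05], [0.51, -0.52, 0, 0, 0, 0.063]], fingers=-0.4)

```text
t: 8.05
tool_pos: [0.5686, -0.0995, 0.4437]
orientation: [-2.479, -1.925, 0.003]
force: [-0.3, -0.3, 0.4]
opening: 0.0651
gripper_force: 0.0
```

Call:
arm_command(increments=[[-0.01, -0.07, 0.12, 0, 0, 0], [-0.015, -0.14, 0.24, 0, 0, 0], [-0.02, -0.2, 0.36, 0, 0, 0], [-0.03, -0.27, 0.48, 0, 0, 0], [-0.035, -0.33, 0.6, 0, 0, 0]])

```text
t: 8.68
tool_pos: [0.5028, -0.0905, 0.3232]
orientation: [-2.478, -1.927, 0.003]
force: [-0.2, -0.2, -0.0]
opening: 0.0652
gripper_force: 0.0
```

Run:
```python
from h import *
plan([[([.503,-.0902,.052],-.25)]])
```

```text
grasp [ 0.5023 -0.0904  0.1562] t 8.68 F [-0.2 -0.2 -0. ] open 0.0652
[[0.0, 0.0, 0.104, 0.0, 0.0, 0.0], [0.001, 0.001, 0.208, 0.0, 0.0, 0.0], [0.001, 0.001, 0.313, -0.001, 0.0, 0.0], [0.001, 0.002, 0.417, -0.001, 0.0, 0.0], [0.002, 0.002, 0.521, -0.001, 0.0, 0.0]]
```

Call:
arm_command(increments=[[0, 0, 0.11, 0, 0, 0], [0, 0, 0.22, 0, 0, 0], [0, 0, 0.33, 0, 0, 0], [0, 0, 0.43, 0, 0, 0], [0, 0, 0.52, 0, 0, 0]])

```text
t: 9.3
tool_pos: [0.5031, -0.0905, 0.2194]
orientation: [-2.478, -1.927, 0.002]
force: [0.3, -0.2, 1.1]
opening: 0.0654
gripper_force: 0.0
```

Call:
arm_command(increments=[[0, 0, 0, 0, 0, 0], [0, 0, 0, 0, 0, 0], [0, 0, 0, 0, 0, 0], [0, 0, 0, 0, 0, 0], [0, 0, 0, 0, 0, 0]], fingers=1, force=25)

```text
t: 9.93
tool_pos: [0.5045, -0.0909, 0.2223]
orientation: [2.479, 1.928, 0.001]
force: [-0.6, 0.5, 5.0]
opening: 0.0344
gripper_force: 25.0
```

```bash
cat >> h.py <<'E'
RY=.139;RM=np.array([.5755,.2156])
def bay(y): return RM+y*np.array([-np.sin(RY),np.cos(RY)])
E
python3 - <<'E'
from h import *
g=read_state();b=bay(-.108);print(b)
plan([[([.503,-.0902,.18],-.25)],[([.55,.0,.185],-.05)],[([*b,.15],RY)],[([*b,.0505],RY)]])
E
```

```text
[0.59046371 0.10864166]
grasp [ 0.5047 -0.0909  0.0553] t 9.93 F [-0.6  0.5  5. ] open 0.0344
[[0.0, -0.001, -0.125, 0.0, 0.0, 0.0], [0.001, -0.003, -0.249, 0.0, 0.0, 0.0], [0.001, -0.004, -0.374, 0.0, 0.0, 0.0], [0.001, -0.006, -0.499, 0.0, 0.0, 0.0], [0.001, -0.007, -0.624, 0.0, 0.0, 0.0]]
[[0.099, 0.023, -0.005, 0.0, 0.0, -0.013], [0.198, 0.047, -0.01, 0.0, 0.0, -0.025], [0.297, 0.07, -0.015, 0.0, 0.0, -0.038], [0.396, 0.093, -0.02, 0.0, 0.0, -0.051], [0.495, 0.117, -0.024, 0.0, 0.0, -0.063]]
[[0.111, 0.035, 0.035, 0.0, 0.0, -0.012], [0.221, 0.069, 0.07, 0.0, 0.0, -0.024], [0.332, 0.104, 0.105, 0.0, 0.0, -0.036], [0.443, 0.139, 0.14, 0.0, 0.0, -0.048], [0.553, 0.174, 0.175, 0.0, 0.0, -0.06]]
[[0.0, 0.0, 0.099, 0.0, 0.0, 0.0], [0.0, 0.0, 0.199, 0.0, 0.0, 0.0], [0.0, -0.001, 0.298, 0.0, 0.0, 0.0], [0.0, -0.001, 0.398, 0.0, 0.0, 0.0], [0.001, -0.001, 0.497, 0.0, 0.0, 0.0]]
```

Call:
arm_command(increments=[[0, 0, -0.08, 0, 0, 0], [0, 0, -0.22, 0, 0, 0], [0, 0, -0.38, 0, 0, 0], [0, 0, -0.54, 0, 0, 0], [0, 0, -0.64, 0, 0, 0]])

```text
t: 10.55
tool_pos: [0.5043, -0.0908, 0.3522]
orientation: [2.478, 1.927, 0.003]
force: [0.1, 0.3, -1.5]
opening: 0.0341
gripper_force: 25.0
```

Call:
arm_command(increments=[[0.06, 0.015, 0, 0, 0, -0.01], [0.17, 0.04, 0, 0, 0, -0.02], [0.28, 0.07, 0, 0, 0, -0.035], [0.39, 0.09, 0, 0, 0, -0.05], [0.5, 0.115, 0, 0, 0, -0.063]])

```text
t: 11.18
tool_pos: [0.551, 0.002, 0.3479]
orientation: [-2.273, -2.166, 0.002]
force: [1.0, 0.3, -0.9]
opening: 0.0347
gripper_force: 25.0
```

Call:
arm_command(increments=[[0.12, 0.04, 0.04, 0, 0, -0.013], [0.25, 0.08, 0.08, 0, 0, -0.026], [0.38, 0.12, 0.12, 0, 0, -0.04], [0.49, 0.155, 0.16, 0, 0, -0.052], [0.55, 0.17, 0.18, 0, 0, -0.06]])

```text
t: 11.8
tool_pos: [0.5905, 0.1101, 0.3118]
orientation: [-2.059, -2.371, 0.002]
force: [-0.5, 0.1, -1.1]
opening: 0.0345
gripper_force: 25.0
```

Run:
```python
from h import *
b=bay(-.108)
c=read_camera("side");plan([[([*b,.0515],RY)]])
```

```text
grasp [0.5902 0.1109 0.1447] t 11.85 F [-1.2  1.1 -0.9] open 0.0346
[[-0.002, 0.0, 0.093, 0.0, 0.0, 0.0], [-0.004, 0.0, 0.186, 0.0, 0.0, 0.0], [-0.007, -0.001, 0.28, 0.0, 0.0, 0.0], [-0.009, -0.001, 0.373, 0.0, 0.0, 0.001], [-0.011, -0.001, 0.466, -0.001, 0.0, 0.001]]
```

Call:
arm_command(increments=[[-0.005, 0, 0.1, 0, 0, 0], [-0.01, 0, 0.22, 0, 0, 0], [-0.01, 0, 0.34, 0, 0, 0], [-0.01, 0, 0.42, 0, 0, 0], [-0.01, 0, 0.42, 0, 0, 0]])

```text
t: 12.48
tool_pos: [0.5899, 0.106, 0.2273]
orientation: [-2.063, -2.366, 0.004]
force: [-0.3, -0.2, -1.9]
opening: 0.034
gripper_force: 25.0
```

Run:
```python
from h import *
b=bay(-.108)
for _ in range(4): read_camera("top")
plan([[([*b,.0515],RY)]])
```

```text
grasp [0.5918 0.1066 0.0636] t 12.68 F [ 1.  -0.7 -0.8] open 0.0342
[[0.002, -0.001, 0.012, 0.0, 0.0, 0.0], [0.004, -0.001, 0.024, 0.0, 0.0, 0.0], [0.007, -0.002, 0.036, 0.0, 0.0, 0.0], [0.009, -0.003, 0.049, 0.001, 0.0, 0.0], [0.011, -0.004, 0.061, 0.001, 0.0, -0.001]]
```

Call:
arm_command(increments=[[0, 0, 0.015, 0, 0, 0], [0, 0, 0.03, 0, 0, 0], [0, 0, 0.045, 0, 0, 0], [0, 0, 0.06, 0, 0, 0], [0, 0, 0.06, 0, 0, 0]])

```text
t: 13.3
tool_pos: [0.5909, 0.1067, 0.2183]
orientation: [-2.063, -2.369, 0.0]
force: [-5.5, -0.6, 8.9]
opening: 0.0339
gripper_force: 25.0
```

```bash
cat >> h.py <<'E'
def settle(n=4):
    P=[];F=[]
    for _ in range(n):
        read_camera("top");s=read_state();P.append(np.array(s["tool_pos"])+Ro.from_rotvec(s["orientation"]).apply([0,0,.167]));F.append(s["force"])
    print("mean grasp",np.mean(P,0).round(4),"sd",np.std(P,0).round(4),"F",np.mean(F,0).round(1))
E
python3 - <<'E'
from h import *
settle(5)
E
```

```text
mean grasp [0.5909 0.1067 0.0513] sd [0. 0. 0.] F [-4.6 -0.6  8.2]
```

Call:
arm_command(increments=[[0, 0, 0, 0, 0, 0], [0, 0, 0, 0, 0, 0], [0, 0, 0, 0, 0, 0], [0, 0, 0, 0, 0, 0], [0, 0, 0, 0, 0, 0]], fingers=-0.4)

```text
t: 14.18
tool_pos: [0.5909, 0.1066, 0.2173]
orientation: [-2.064, -2.369, 0.0]
force: [0.9, -0.2, 0.1]
opening: 0.0654
gripper_force: 0.0
```

Call:
arm_command(increments=[[0, 0, -0.1, 0, 0, 0], [0, 0, -0.25, 0, 0, 0], [0, 0, -0.45, 0, 0, 0], [0, 0, -0.7, 0, 0, 0], [0, 0, -0.9, 0, 0, 0]])

```text
t: 14.8
tool_pos: [0.5908, 0.1066, 0.4016]
orientation: [2.062, 2.367, 0.004]
force: [0.3, 0.7, 0.0]
opening: 0.065
gripper_force: 0.0
```

Run:
```python
from h import *
settle(3)
plan([[([.55,.02,.22],FX)],[([.5,-.15,.2],FX)],[([.4995,-.1655,.12],FX)],[([.4995,-.1655,.048],FX)]])
```

```text
mean grasp [0.5935 0.1069 0.2385] sd [0.0005 0.     0.0022] F [0.8 0.5 1.3]
grasp [0.5929 0.1069 0.2356] t 14.95 F [ 0.1  0.7 -0.2] open 0.065
[[-0.08, -0.053, 0.015, 0.0, 0.0, 0.012], [-0.16, -0.106, 0.03, 0.001, 0.0, 0.024], [-0.241, -0.16, 0.046, 0.001, 0.0, 0.036], [-0.321, -0.213, 0.061, 0.002, 0.0, 0.049], [-0.401, -0.266, 0.076, 0.002, 0.0, 0.061]]
[[-0.172, -0.041, 0.02, 0.0, 0.0, 0.0], [-0.345, -0.081, 0.04, 0.0, 0.0, 0.0], [-0.517, -0.122, 0.06, 0.0, 0.0, 0.0], [-0.69, -0.163, 0.079, 0.0, 0.0, 0.0], [-0.862, -0.204, 0.099, 0.0, 0.0, 0.0]]
[[-0.016, 0.0, 0.08, 0.0, 0.0, 0.0], [-0.031, 0.001, 0.16, 0.0, 0.0, 0.0], [-0.047, 0.001, 0.24, 0.0, 0.0, 0.0], [-0.063, 0.001, 0.32, 0.0, 0.0, 0.0], [-0.078, 0.001, 0.4, 0.0, 0.0, 0.0]]
[[0.0, 0.0, 0.072, 0.0, 0.0, 0.0], [0.0, 0.0, 0.144, 0.0, 0.0, 0.0], [0.0, 0.0, 0.216, 0.0, 0.0, 0.0], [0.0, 0.0, 0.288, 0.0, 0.0, 0.0], [0.0, 0.0, 0.36, 0.0, 0.0, 0.0]]
```

Call:
arm_command(increments=[[-0.08, -0.05, 0.01, 0, 0, 0.012], [-0.16, -0.11, 0.03, 0, 0, 0.024], [-0.24, -0.16, 0.045, 0, 0, 0.036], [-0.32, -0.21, 0.06, 0, 0, 0.05], [-0.4, -0.265, 0.075, 0, 0, 0.061]], fingers=-0.55)

```text
t: 15.58
tool_pos: [0.5487, 0.0188, 0.3818]
orientation: [-2.284, -2.157, 0.001]
force: [0.1, 0.8, 0.4]
opening: 0.072
gripper_force: 0.0
```

Call:
arm_command(increments=[[-0.17, -0.04, 0.02, 0, 0, 0], [-0.34, -0.08, 0.04, 0, 0, 0], [-0.52, -0.12, 0.06, 0, 0, 0], [-0.69, -0.16, 0.08, 0, 0, 0], [-0.86, -0.2, 0.1, 0, 0, 0]])

```text
t: 16.2
tool_pos: [0.4991, -0.151, 0.3622]
orientation: [2.282, 2.159, 0.0]
force: [-0.4, -0.2, -0.1]
opening: 0.0722
gripper_force: 0.0
```

Call:
arm_command(increments=[[-0.03, 0, 0.1, 0, 0, 0], [-0.05, 0, 0.2, 0, 0, 0], [-0.08, 0, 0.3, 0, 0, 0], [-0.08, 0, 0.4, 0, 0, 0], [-0.08, 0, 0.4, 0, 0, 0]])

```text
t: 16.82
tool_pos: [0.4979, -0.1656, 0.2805]
orientation: [-2.28, -2.157, 0.002]
force: [0.0, 0.3, -0.2]
opening: 0.0723
gripper_force: 0.0
```

Run:
```python
from h import *
settle(5)
plan([[([.4995,-.1655,.048],FX)]])
```

```text
mean grasp [ 0.4993 -0.1658  0.1161] sd [0.0006 0.0001 0.0007] F [-0.1  0.2  0.3]
grasp [ 0.4999 -0.1658  0.1166] t 17.07 F [-0.   0.1  1.1] open 0.0722
[[0.0, 0.0, 0.069, 0.0, 0.0, 0.0], [0.0, 0.0, 0.137, 0.0, 0.0, 0.0], [0.001, -0.001, 0.206, 0.0, 0.0, 0.0], [0.001, -0.001, 0.274, 0.0, 0.0, 0.0], [0.001, -0.001, 0.343, 0.001, 0.0, 0.0]]
```

Call:
arm_command(increments=[[0, 0, 0.08, 0, 0, 0], [0, 0, 0.17, 0, 0, 0], [0, 0, 0.26, 0, 0, 0], [0, 0, 0.34, 0, 0, 0], [0, 0, 0.34, 0, 0, 0]])

```text
t: 17.7
tool_pos: [0.4982, -0.165, 0.2121]
orientation: [-2.278, -2.158, 0.002]
force: [-0.3, -0.4, -0.0]
opening: 0.0722
gripper_force: 0.0
```

Call:
arm_command(increments=[[0, 0, 0, 0, 0, 0], [0, 0, 0, 0, 0, 0], [0, 0, 0, 0, 0, 0], [0, 0, 0, 0, 0, 0], [0, 0, 0, 0, 0, 0]], fingers=1, force=25)

```text
t: 18.32
tool_pos: [0.4995, -0.1656, 0.215]
orientation: [2.28, 2.16, 0.001]
force: [-1.0, 0.2, 4.2]
opening: 0.0426
gripper_force: 24.4
```

Run:
```python
from h import *
b=bay(-.036);s=read_state();z=s["tool_pos"][2]-.167
plan([[([*s["tool_pos"][:2],.185],FX)],[([.53,.0,.19],0)],[([*b,.17],RY)],[([*b,z+.01-.004],RY)]])
```

```text
grasp [ 0.4997 -0.1656  0.048 ] t 18.32 F [-1.   0.2  4.2] open 0.0426
[[0.0, 0.0, -0.137, 0.0, 0.0, 0.0], [0.0, 0.0, -0.274, 0.0, 0.0, 0.0], [0.0, 0.0, -0.411, 0.0, 0.0, 0.0], [0.0, 0.001, -0.548, 0.0, 0.0, 0.0], [0.0, 0.001, -0.685, 0.0, 0.0, 0.0]]
[[0.167, 0.021, -0.005, 0.0, 0.0, -0.003], [0.334, 0.043, -0.01, 0.0, 0.0, -0.007], [0.501, 0.064, -0.015, 0.0, 0.0, -0.01], [0.668, 0.086, -0.02, 0.0, 0.0, -0.014], [0.835, 0.107, -0.025, 0.0, 0.0, -0.017]]
[[0.18, 0.05, 0.02, 0.0, 0.0, -0.009], [0.36, 0.101, 0.04, 0.0, 0.0, -0.018], [0.54, 0.151, 0.06, 0.0, 0.0, -0.027], [0.72, 0.201, 0.08, 0.0, 0.0, -0.036], [0.9, 0.252, 0.1, 0.0, 0.0, -0.044]]
[[0.0, 0.0, 0.116, 0.0, 0.0, 0.0], [0.0, 0.0, 0.232, 0.0, 0.0, 0.0], [0.0, -0.001, 0.348, 0.0, 0.0, 0.0], [0.0, -0.001, 0.464, 0.0, 0.0, 0.0], [0.0, -0.001, 0.58, 0.0, 0.0, 0.0]]
```

Call:
arm_command(increments=[[0, 0, -0.08, 0, 0, 0], [0, 0, -0.23, 0, 0, 0], [0, 0, -0.4, 0, 0, 0], [0, 0, -0.57, 0, 0, 0], [0, 0, -0.68, 0, 0, 0]])

```text
t: 18.95
tool_pos: [0.4993, -0.1654, 0.3532]
orientation: [2.279, 2.159, 0.001]
force: [-0.1, -0.1, -1.4]
opening: 0.0428
gripper_force: 24.4
```

Call:
arm_command(increments=[[0.1, 0.01, 0, 0, 0, 0], [0.27, 0.035, -0.01, 0, 0, -0.005], [0.46, 0.06, -0.015, 0, 0, -0.01], [0.65, 0.085, -0.02, 0, 0, -0.015], [0.835, 0.11, -0.025, 0, 0, -0.017]])

```text
t: 19.58
tool_pos: [0.5296, 0.0025, 0.3541]
orientation: [-2.22, -2.22, 0.002]
force: [0.3, 0.6, -1.4]
opening: 0.0424
gripper_force: 24.4
```

Call:
arm_command(increments=[[0.19, 0.05, 0.02, 0, 0, -0.01], [0.4, 0.11, 0.04, 0, 0, -0.02], [0.61, 0.17, 0.06, 0, 0, -0.03], [0.8, 0.225, 0.08, 0, 0, -0.04], [0.9, 0.25, 0.1, 0, 0, -0.044]])

```text
t: 20.2
tool_pos: [0.5796, 0.1827, 0.3339]
orientation: [-2.06, -2.37, 0.002]
force: [0.1, 1.7, -1.7]
opening: 0.0427
gripper_force: 24.4
```

Call:
arm_command(increments=[[0, 0, 0.12, 0, 0, 0], [0, 0, 0.27, 0, 0, 0], [0, 0, 0.42, 0, 0, 0], [0, 0, 0.56, 0, 0, 0], [0, 0, 0.56, 0, 0, 0]])

```text
t: 20.82
tool_pos: [0.5783, 0.1796, 0.2199]
orientation: [-2.062, -2.365, 0.009]
force: [-0.5, 0.4, -0.7]
opening: 0.0424
gripper_force: 24.4
```

Run:
```python
from h import *
b=bay(-.036);settle(5)
plan([[([*b,.0440],RY)]])
```

```text
mean grasp [0.5806 0.1801 0.0571] sd [0.001  0.0002 0.0012] F [-0.   0.5 -0.9]
grasp [0.5815 0.1803 0.0582] t 21.07 F [-0.2  0.7 -1. ] open 0.0424
[[0.0, -0.001, 0.014, 0.0, 0.0, 0.0], [0.0, -0.001, 0.028, 0.0, 0.0, 0.0], [-0.001, -0.002, 0.043, 0.001, 0.0, 0.0], [-0.001, -0.003, 0.057, 0.001, 0.0, 0.0], [-0.001, -0.003, 0.071, 0.001, 0.0, -0.001]]
```

Call:
arm_command(increments=[[0, 0, 0.015, 0, 0, 0], [0, 0, 0.03, 0, 0, 0], [0, 0, 0.05, 0, 0, 0], [0, 0, 0.065, 0, 0, 0], [0, 0, 0.07, 0, 0, 0]])

```text
t: 21.7
tool_pos: [0.5804, 0.1802, 0.2109]
orientation: [-2.063, -2.369, 0.001]
force: [-12.0, -2.7, 21.5]
opening: 0.0427
gripper_force: 24.5
```

Run:
```python
from h import *
settle(5)
```

```text
mean grasp [0.5802 0.1802 0.044 ] sd [0. 0. 0.] F [-9.  -2.3 15.5]
```

In contact (15 N). I release it, rise, and go for the transformer.

Call:
arm_command(increments=[[0, 0, -0.005, 0, 0, 0], [0, 0, -0.005, 0, 0, 0], [0, 0, -0.005, 0, 0, 0], [0, 0, -0.005, 0, 0, 0], [0, 0, -0.005, 0, 0, 0]], fingers=-0.55)

```text
t: 22.58
tool_pos: [0.5803, 0.1801, 0.2102]
orientation: [-2.064, -2.369, 0.0]
force: [0.4, 0.9, 0.2]
opening: 0.0722
gripper_force: 0.0
```

Call:
arm_command(increments=[[0, 0, -0.1, 0, 0, 0], [0, 0, -0.25, 0, 0, 0], [0, 0, -0.45, 0, 0, 0], [0, 0, -0.7, 0, 0, 0], [0, 0, -0.9, 0, 0, 0]])

```text
t: 23.2
tool_pos: [0.5803, 0.1801, 0.3946]
orientation: [2.062, 2.367, 0.004]
force: [0.6, -0.0, -0.3]
opening: 0.0719
gripper_force: 0.0
```

Run:
```python
from h import *
settle(4)
plan([[([.54,.0,.22],0)],[([.5,-.18,.2],FX)],[([.493,-.235,.12],FX)]])
```

```text
mean grasp [0.5826 0.1806 0.2301] sd [0.0009 0.0002 0.0031] F [0.2 0.2 0.7]
grasp [0.5812 0.1803 0.2259] t 23.4 F [-1.1 -0.2 -0.6] open 0.0723
[[-0.173, -0.065, 0.006, 0.0, 0.0, 0.009], [-0.346, -0.13, 0.011, 0.0, 0.0, 0.018], [-0.519, -0.195, 0.017, 0.001, 0.0, 0.026], [-0.692, -0.26, 0.022, 0.001, 0.0, 0.035], [-0.865, -0.325, 0.028, 0.001, 0.0, 0.044]]
[[-0.18, -0.04, 0.02, 0.0, 0.0, 0.003], [-0.36, -0.08, 0.04, 0.0, 0.0, 0.007], [-0.54, -0.119, 0.059, 0.0, 0.0, 0.01], [-0.72, -0.159, 0.079, 0.0, 0.0, 0.013], [-0.9, -0.199, 0.099, 0.0, 0.0, 0.017]]
[[-0.055, -0.004, 0.08, 0.0, 0.0, 0.0], [-0.111, -0.008, 0.16, 0.0, 0.0, 0.0], [-0.166, -0.012, 0.24, 0.0, 0.0, 0.0], [-0.221, -0.016, 0.32, 0.0, 0.0, 0.0], [-0.276, -0.02, 0.4, 0.0, 0.0, 0.0]]
```

Call:
arm_command(increments=[[-0.17, -0.065, 0.005, 0, 0, 0.009], [-0.345, -0.13, 0.01, 0, 0, 0.018], [-0.52, -0.195, 0.015, 0, 0, 0.026], [-0.69, -0.26, 0.02, 0, 0, 0.035], [-0.865, -0.325, 0.03, 0, 0, 0.044]], fingers=-0.6)

```text
t: 24.02
tool_pos: [0.5388, -0.0012, 0.3829]
orientation: [-2.222, -2.218, 0.002]
force: [0.2, -0.7, -0.6]
opening: 0.0745
gripper_force: 0.0
```

Call:
arm_command(increments=[[-0.18, -0.04, 0.02, 0, 0, 0.003], [-0.36, -0.08, 0.04, 0, 0, 0.007], [-0.54, -0.12, 0.06, 0, 0, 0.01], [-0.72, -0.16, 0.08, 0, 0, 0.013], [-0.9, -0.2, 0.1, 0, 0, 0.017]])

```text
t: 24.65
tool_pos: [0.4986, -0.181, 0.3628]
orientation: [-2.279, -2.158, 0.001]
force: [-0.1, 0.5, 0.5]
opening: 0.0745
gripper_force: 0.0
```

Call:
arm_command(increments=[[-0.07, 0, 0.1, 0, 0, 0], [-0.14, -0.01, 0.2, 0, 0, 0], [-0.21, -0.015, 0.3, 0, 0, 0], [-0.28, -0.02, 0.4, 0, 0, 0], [-0.28, -0.02, 0.4, 0, 0, 0]])

```text
t: 25.28
tool_pos: [0.4916, -0.2361, 0.2817]
orientation: [-2.279, -2.157, 0.002]
force: [-0.0, 1.3, -0.3]
opening: 0.0744
gripper_force: 0.0
```

Run:
```python
from h import *
settle(5)
plan([[([.493,-.235,.0435],FX)]])
```

```text
mean grasp [ 0.4928 -0.2357  0.1176] sd [0.0005 0.     0.0008] F [ 0.2 -0.1 -0.1]
grasp [ 0.4933 -0.2358  0.1184] t 25.52 F [-0.  -1.1  0.6] open 0.0744
[[0.001, 0.0, 0.075, 0.0, 0.0, 0.0], [0.001, 0.0, 0.15, 0.0, 0.0, 0.0], [0.002, -0.001, 0.225, 0.0, 0.0, 0.0], [0.003, -0.001, 0.3, 0.0, 0.0, 0.0], [0.003, -0.001, 0.375, 0.001, 0.0, 0.0]]
```

Call:
arm_command(increments=[[0, 0, 0.09, 0, 0, 0], [0, 0, 0.19, 0, 0, 0], [0, 0, 0.29, 0, 0, 0], [0, 0, 0.37, 0, 0, 0], [0, 0, 0.37, 0, 0, 0]])

```text
t: 26.15
tool_pos: [0.4917, -0.2352, 0.2084]
orientation: [-2.278, -2.158, 0.001]
force: [-0.0, -1.1, -0.6]
opening: 0.0742
gripper_force: 0.0
```

Call:
arm_command(increments=[[0, 0, 0, 0, 0, 0], [0, 0, 0, 0, 0, 0], [0, 0, 0, 0, 0, 0], [0, 0, 0, 0, 0, 0], [0, 0, 0, 0, 0, 0]], fingers=1, force=40)

```text
t: 26.78
tool_pos: [0.4927, -0.2361, 0.211]
orientation: [2.28, 2.16, 0.0]
force: [-2.8, 0.8, 4.5]
opening: 0.0461
gripper_force: 39.4
```

Run:
```python
from h import *
settle(3);b=bay(.036);print(b);s=read_state()
plan([[([*s["tool_pos"][:2],.18],FX)],[([.515,-.06,.19],0)],[([.55,.12,.185],.08)],[([*b,.15],RY)]])
```

```text
mean grasp [ 0.4928 -0.2361  0.044 ] sd [0. 0. 0.] F [-2.6  0.4  5.8]
[0.5705121  0.25125278]
grasp [ 0.4928 -0.2361  0.044 ] t 26.93 F [-2.   0.8  5.8] open 0.0461
[[0.0, 0.0, -0.136, 0.0, 0.0, 0.0], [0.0, 0.0, -0.272, 0.0, 0.0, 0.0], [0.0, 0.0, -0.408, 0.0, 0.0, 0.0], [0.0, 0.0, -0.544, 0.0, 0.0, 0.0], [0.0, 0.0, -0.68, 0.0, 0.0, 0.0]]
[[0.177, 0.013, -0.01, 0.0, 0.0, -0.003], [0.354, 0.026, -0.02, 0.0, 0.0, -0.007], [0.531, 0.038, -0.03, 0.0, 0.0, -0.01], [0.708, 0.051, -0.04, 0.0, 0.0, -0.014], [0.885, 0.064, -0.05, 0.0, 0.0, -0.017]]
[[0.18, 0.035, 0.005, 0.0, 0.0, -0.005], [0.36, 0.07, 0.01, 0.0, 0.0, -0.01], [0.54, 0.105, 0.015, 0.0, 0.0, -0.015], [0.72, 0.14, 0.019, 0.0, 0.0, -0.021], [0.9, 0.174, 0.024, 0.0, 0.0, -0.026]]
[[0.129, 0.031, 0.035, 0.0, 0.0, -0.004], [0.258, 0.062, 0.07, 0.0, 0.0, -0.007], [0.387, 0.093, 0.105, 0.0, 0.0, -0.011], [0.516, 0.124, 0.14, 0.0, 0.0, -0.015], [0.646, 0.156, 0.175, 0.0, 0.0, -0.018]]
```

Call:
arm_command(increments=[[0, 0, -0.08, 0, 0, 0], [0, 0, -0.23, 0, 0, 0], [0, 0, -0.4, 0, 0, 0], [0, 0, -0.57, 0, 0, 0], [0, 0, -0.68, 0, 0, 0]])

```text
t: 27.55
tool_pos: [0.4927, -0.2358, 0.349]
orientation: [2.279, 2.159, 0.001]
force: [-0.0, -0.7, -3.4]
opening: 0.0461
gripper_force: 39.4
```

Call:
arm_command(increments=[[0.1, 0.01, -0.005, 0, 0, 0], [0.28, 0.02, -0.02, 0, 0, -0.005], [0.48, 0.035, -0.03, 0, 0, -0.01], [0.68, 0.05, -0.04, 0, 0, -0.014], [0.885, 0.065, -0.05, 0, 0, -0.017]])

```text
t: 28.18
tool_pos: [0.5144, -0.0574, 0.3551]
orientation: [-2.22, -2.22, 0.001]
force: [0.3, -0.3, -3.6]
opening: 0.0463
gripper_force: 39.4
```

Call:
arm_command(increments=[[0.18, 0.035, 0.005, 0, 0, -0.005], [0.36, 0.07, 0.01, 0, 0, -0.01], [0.54, 0.105, 0.015, 0, 0, -0.015], [0.72, 0.14, 0.02, 0, 0, -0.02], [0.9, 0.175, 0.025, 0, 0, -0.026]])

```text
t: 28.8
tool_pos: [0.5493, 0.1224, 0.3499]
orientation: [-2.127, -2.309, 0.002]
force: [-0.1, 0.1, -2.9]
opening: 0.0461
gripper_force: 39.4
```

Call:
arm_command(increments=[[0.17, 0.04, 0.045, 0, 0, -0.005], [0.34, 0.08, 0.09, 0, 0, -0.01], [0.5, 0.12, 0.135, 0, 0, -0.014], [0.6, 0.145, 0.165, 0, 0, -0.017], [0.645, 0.155, 0.175, 0, 0, -0.018]])

```text
t: 29.42
tool_pos: [0.57, 0.2524, 0.315]
orientation: [-2.061, -2.369, 0.003]
force: [-0.1, -1.2, -2.6]
opening: 0.0461
gripper_force: 39.4
```

Run:
```python
from h import *
b=bay(.036);settle(5)
plan([[([*b,.05],RY)]])
```

```text
mean grasp [0.5705 0.2513 0.1491] sd [0.0004 0.0008 0.0005] F [-0.4  0.1 -3. ]
grasp [0.5709 0.2504 0.1497] t 29.68 F [-0.3  0.9 -2.9] open 0.0461
[[0.001, 0.0, 0.1, 0.0, 0.0, 0.0], [0.002, 0.0, 0.199, 0.0, 0.0, 0.0], [0.003, -0.001, 0.299, 0.0, 0.0, 0.0], [0.004, -0.001, 0.399, 0.0, 0.0, -0.001], [0.004, -0.001, 0.498, 0.0, 0.0, -0.001]]
```

Call:
arm_command(increments=[[0, 0, 0.1, 0, 0, 0], [0, 0, 0.23, 0, 0, 0], [0, 0, 0.35, 0, 0, 0], [0, 0, 0.45, 0, 0, 0], [0, 0, 0.48, 0, 0, 0]])

```text
t: 30.3
tool_pos: [0.5699, 0.2506, 0.2179]
orientation: [-2.063, -2.367, 0.005]
force: [-0.1, -0.7, -2.8]
opening: 0.0464
gripper_force: 39.4
```

Run:
```python
from h import *
b=bay(.036);settle(5)
plan([[([*b,.04],RY)]])
```

```text
mean grasp [0.5707 0.2511 0.0532] sd [0.0007 0.0003 0.0012] F [ 0.2 -0.3 -3. ]
grasp [0.5716 0.2515 0.0546] t 30.55 F [ 0.9  0.5 -2.9] open 0.0463
[[0.0, -0.001, 0.015, 0.0, 0.0, 0.0], [0.0, -0.002, 0.029, 0.0, 0.0, 0.0], [0.0, -0.002, 0.044, 0.0, 0.0, 0.0], [0.0, -0.003, 0.058, 0.001, 0.0, 0.0], [0.0, -0.004, 0.073, 0.001, 0.0, -0.001]]
```

Call:
arm_command(increments=[[0, 0, 0.02, 0, 0, 0], [0, 0, 0.035, 0, 0, 0], [0, 0, 0.05, 0, 0, 0], [0, 0, 0.06, 0, 0, 0], [0, 0, 0.066, 0, 0, 0]])

```text
t: 31.18
tool_pos: [0.5706, 0.2512, 0.207]
orientation: [-2.064, -2.369, 0.0]
force: [-3.8, -1.7, 5.4]
opening: 0.0459
gripper_force: 39.4
```

Run:
```python
from h import *
settle(5)
```

```text
mean grasp [0.5707 0.2513 0.0402] sd [0. 0. 0.] F [-0.1 -0.  -3. ]
```

Call:
arm_command(increments=[[0, 0, 0.002, 0, 0, 0], [0, 0, 0.002, 0, 0, 0], [0, 0, 0.002, 0, 0, 0], [0, 0, 0.002, 0, 0, 0], [0, 0, 0.002, 0, 0, 0]], fingers=-0.5)

```text
t: 32.05
tool_pos: [0.5707, 0.2513, 0.2068]
orientation: [2.064, 2.369, 0.0]
force: [0.3, 0.7, 0.2]
opening: 0.0695
gripper_force: 0.0
```

Call:
arm_command(increments=[[0, 0, -0.1, 0, 0, 0], [0, 0, -0.25, 0, 0, 0], [0, 0, -0.45, 0, 0, 0], [0, 0, -0.7, 0, 0, 0], [0, 0, -0.9, 0, 0, 0]])

```text
t: 32.67
tool_pos: [0.5707, 0.2513, 0.391]
orientation: [2.063, 2.367, 0.005]
force: [0.0, -0.2, -0.9]
opening: 0.0694
gripper_force: 0.0
```

Run:
```python
from h import *
settle(4)
plan([[([.54,.07,.22],.1)],[([.51,-.11,.21],.25)],[([.489,-.29,.2],.3)],[([.489,-.307,.12],.3)]])
```

```text
mean grasp [0.5728 0.252  0.2266] sd [0.0009 0.0003 0.0032] F [0.4 0.1 1.2]
grasp [0.5715 0.2516 0.2223] t 32.88 F [ 1.1 -0.9 -0.8] open 0.0698
[[-0.175, -0.055, 0.002, 0.0, 0.0, 0.002], [-0.351, -0.111, 0.004, 0.0, 0.0, 0.005], [-0.526, -0.166, 0.006, 0.001, 0.0, 0.007], [-0.702, -0.222, 0.008, 0.001, 0.0, 0.01], [-0.877, -0.277, 0.01, 0.001, 0.0, 0.012]]
[[-0.176, -0.048, 0.01, 0.0, 0.0, -0.01], [-0.352, -0.096, 0.02, 0.0, 0.0, -0.019], [-0.528, -0.144, 0.029, 0.0, 0.0, -0.029], [-0.705, -0.191, 0.039, 0.0, 0.0, -0.038], [-0.881, -0.239, 0.049, 0.0, 0.0, -0.048]]
[[-0.169, -0.065, 0.01, 0.0, 0.0, -0.003], [-0.338, -0.13, 0.02, 0.0, 0.0, -0.006], [-0.507, -0.195, 0.03, 0.0, 0.0, -0.009], [-0.676, -0.26, 0.039, 0.0, 0.0, -0.013], [-0.846, -0.325, 0.049, 0.0, 0.0, -0.016]]
[[-0.016, -0.005, 0.08, 0.0, 0.0, 0.0], [-0.032, -0.01, 0.16, 0.0, 0.0, 0.0], [-0.049, -0.015, 0.24, 0.0, 0.0, 0.0], [-0.065, -0.021, 0.32, 0.0, 0.0, 0.0], [-0.081, -0.026, 0.4, 0.0, 0.0, 0.0]]
```

Call:
arm_command(increments=[[-0.175, -0.055, 0, 0, 0, 0.002], [-0.35, -0.11, 0, 0, 0, 0.005], [-0.525, -0.165, 0.005, 0, 0, 0.007], [-0.7, -0.22, 0.01, 0, 0, 0.01], [-0.875, -0.275, 0.01, 0, 0, 0.012]], fingers=-0.5)

```text
t: 33.5
tool_pos: [0.5393, 0.0692, 0.3831]
orientation: [-2.107, -2.328, 0.003]
force: [-0.0, -0.3, 1.0]
opening: 0.0697
gripper_force: 0.0
```

Call:
arm_command(increments=[[-0.175, -0.05, 0.01, 0, 0, -0.01], [-0.35, -0.095, 0.02, 0, 0, -0.02], [-0.53, -0.145, 0.03, 0, 0, -0.03], [-0.705, -0.19, 0.04, 0, 0, -0.04], [-0.88, -0.24, 0.05, 0, 0, -0.048]])

```text
t: 34.12
tool_pos: [0.5091, -0.1105, 0.3732]
orientation: [-1.924, -2.481, 0.001]
force: [0.4, -0.4, -0.8]
opening: 0.0696
gripper_force: 0.0
```

Call:
arm_command(increments=[[-0.17, -0.065, 0.01, 0, 0, -0.003], [-0.34, -0.13, 0.02, 0, 0, -0.006], [-0.51, -0.195, 0.03, 0, 0, -0.01], [-0.68, -0.26, 0.04, 0, 0, -0.013], [-0.845, -0.325, 0.05, 0, 0, -0.016]])

```text
t: 34.75
tool_pos: [0.4881, -0.2902, 0.3631]
orientation: [-1.862, -2.527, -0.0]
force: [0.5, 0.4, 0.1]
opening: 0.07
gripper_force: 0.0
```

Call:
arm_command(increments=[[-0.02, -0.005, 0.1, 0, 0, 0], [-0.04, -0.01, 0.2, 0, 0, 0], [-0.06, -0.02, 0.3, 0, 0, 0], [-0.08, -0.025, 0.4, 0, 0, 0], [-0.08, -0.025, 0.4, 0, 0, 0]])

```text
t: 35.38
tool_pos: [0.4882, -0.3054, 0.282]
orientation: [-1.86, -2.526, -0.0]
force: [-0.2, -0.1, -0.2]
opening: 0.0698
gripper_force: 0.0
```

Run:
```python
from h import *
settle(5)
plan([[([.489,-.307,.0445],.3)]])
```

```text
mean grasp [ 0.4892 -0.3061  0.1181] sd [0.0004 0.0004 0.0009] F [0.1 0.1 0.5]
grasp [ 0.4895 -0.3065  0.119 ] t 35.62 F [-0.2 -0.6  0.4] open 0.0697
[[0.0, -0.001, 0.074, 0.0, 0.0, 0.0], [-0.001, -0.001, 0.149, 0.0, 0.0, 0.0], [-0.001, -0.002, 0.223, 0.0, 0.0, 0.0], [-0.002, -0.002, 0.298, 0.0, 0.0, 0.0], [-0.002, -0.003, 0.372, 0.0, 0.0, 0.0]]
```

Call:
arm_command(increments=[[0, 0, 0.09, 0, 0, 0], [0, 0, 0.19, 0, 0, 0], [0, 0, 0.29, 0, 0, 0], [0, 0, 0.37, 0, 0, 0], [0, 0, 0.37, 0, 0, 0]])

```text
t: 36.25
tool_pos: [0.488, -0.3055, 0.2083]
orientation: [-1.861, -2.526, -0.0]
force: [-0.4, -0.0, 0.5]
opening: 0.07
gripper_force: 0.0
```

Call:
arm_command(increments=[[0, 0, 0, 0, 0, 0], [0, 0, 0, 0, 0, 0], [0, 0, 0, 0, 0, 0], [0, 0, 0, 0, 0, 0], [0, 0, 0, 0, 0, 0]], fingers=1, force=30)

```text
t: 36.88
tool_pos: [0.4891, -0.3064, 0.2115]
orientation: [1.863, 2.528, -0.0]
force: [-1.2, 0.5, 4.6]
opening: 0.0423
gripper_force: 30.0
```

Run:
```python
from h import *
settle(3);b=bay(.108);print(b);s=read_state()
plan([[([*s["tool_pos"][:2],.18],.3)],[([.495,-.13,.19],.25)],[([.53,.05,.19],.2)],[([.555,.23,.185],RY)],[([*b,.14],RY)]])
```

```text
mean grasp [ 0.4892 -0.3065  0.0445] sd [0. 0. 0.] F [-2.   0.1  5.8]
[0.56053629 0.32255834]
grasp [ 0.4892 -0.3065  0.0445] t 37.02 F [-2.5 -0.1  5.8] open 0.0423
[[0.0, 0.0, -0.136, 0.0, 0.0, 0.0], [0.0, 0.0, -0.271, 0.0, 0.0, 0.0], [0.0, 0.0, -0.407, 0.0, 0.0, 0.0], [-0.001, 0.0, -0.542, 0.0, 0.0, 0.0], [-0.001, 0.0, -0.678, 0.0, 0.0, 0.0]]
[[0.167, 0.058, -0.01, 0.0, 0.0, 0.003], [0.334, 0.116, -0.02, 0.0, 0.0, 0.006], [0.5, 0.174, -0.03, 0.0, 0.0, 0.01], [0.667, 0.232, -0.04, 0.0, 0.0, 0.013], [0.834, 0.29, -0.05, 0.0, 0.0, 0.016]]
[[0.166, 0.079, 0.0, 0.0, 0.0, 0.003], [0.331, 0.157, 0.0, 0.0, 0.0, 0.006], [0.497, 0.236, 0.0, 0.0, 0.0, 0.01], [0.663, 0.314, -0.001, 0.0, 0.0, 0.013], [0.828, 0.393, -0.001, 0.0, 0.0, 0.016]]
[[0.172, 0.06, 0.005, 0.0, 0.0, 0.004], [0.343, 0.12, 0.01, 0.0, 0.0, 0.008], [0.515, 0.181, 0.015, 0.0, 0.0, 0.012], [0.686, 0.241, 0.02, 0.0, 0.0, 0.016], [0.858, 0.301, 0.025, 0.0, 0.0, 0.02]]
[[0.091, 0.018, 0.045, 0.0, 0.0, 0.0], [0.182, 0.036, 0.09, 0.0, 0.0, 0.0], [0.273, 0.055, 0.135, 0.0, 0.0, 0.0], [0.363, 0.073, 0.179, 0.0, 0.0, 0.0], [0.454, 0.091, 0.224, 0.0, 0.0, 0.0]]
```

Call:
arm_command(increments=[[0, 0, -0.08, 0, 0, 0], [0, 0, -0.23, 0, 0, 0], [0, 0, -0.4, 0, 0, 0], [0, 0, -0.57, 0, 0, 0], [0, 0, -0.68, 0, 0, 0]])

```text
t: 37.65
tool_pos: [0.489, -0.3062, 0.3494]
orientation: [1.862, 2.528, 0.0]
force: [0.2, 0.3, -2.2]
opening: 0.0423
gripper_force: 30.0
```

Call:
arm_command(increments=[[0.1, 0.035, -0.005, 0, 0, 0], [0.27, 0.095, -0.02, 0, 0, 0.005], [0.46, 0.16, -0.03, 0, 0, 0.01], [0.65, 0.225, -0.04, 0, 0, 0.013], [0.835, 0.29, -0.05, 0, 0, 0.016]])

```text
t: 38.28
tool_pos: [0.4939, -0.1269, 0.3554]
orientation: [-1.925, -2.48, 0.0]
force: [-0.8, 0.5, -1.9]
opening: 0.0419
gripper_force: 30.0
```

Call:
arm_command(increments=[[0.165, 0.08, 0, 0, 0, 0.003], [0.33, 0.16, 0, 0, 0, 0.006], [0.5, 0.235, 0, 0, 0, 0.01], [0.665, 0.315, 0, 0, 0, 0.013], [0.83, 0.39, 0, 0, 0, 0.016]])

```text
t: 38.9
tool_pos: [0.5282, 0.0529, 0.3554]
orientation: [-1.987, -2.431, 0.002]
force: [-1.1, 0.5, -2.4]
opening: 0.042
gripper_force: 30.0
```

Call:
arm_command(increments=[[0.17, 0.06, 0.005, 0, 0, 0.004], [0.345, 0.12, 0.01, 0, 0, 0.008], [0.515, 0.18, 0.015, 0, 0, 0.012], [0.69, 0.24, 0.02, 0, 0, 0.016], [0.86, 0.3, 0.025, 0, 0, 0.02]])

```text
t: 39.52
tool_pos: [0.5524, 0.2332, 0.3503]
orientation: [-2.062, -2.368, 0.003]
force: [0.9, 0.1, -1.8]
opening: 0.0419
gripper_force: 30.0
```

Call:
arm_command(increments=[[0.13, 0.02, 0.06, 0, 0, 0], [0.26, 0.05, 0.12, 0, 0, 0], [0.36, 0.07, 0.17, 0, 0, 0], [0.43, 0.085, 0.21, 0, 0, 0], [0.455, 0.09, 0.225, 0, 0, 0]])

```text
t: 40.15
tool_pos: [0.5587, 0.3244, 0.3057]
orientation: [-2.063, -2.369, 0.002]
force: [-0.2, -0.3, -1.9]
opening: 0.0422
gripper_force: 30.0
```

Run:
```python
from h import *
b=bay(.108);settle(5)
plan([[([*b,.052],RY)]])
```

```text
mean grasp [0.5591 0.3236 0.1397] sd [0.0004 0.0004 0.0006] F [-0.3 -0.6 -1.8]
grasp [0.5596 0.3232 0.1403] t 40.4 F [-0.4 -0.3 -1.5] open 0.0421
[[-0.001, 0.001, 0.088, 0.0, 0.0, 0.0], [-0.002, 0.002, 0.177, 0.0, 0.0, 0.0], [-0.002, 0.003, 0.265, 0.0, 0.0, 0.0], [-0.003, 0.004, 0.353, 0.0, 0.0, -0.001], [-0.004, 0.005, 0.442, 0.0, 0.0, -0.001]]
```

Call:
arm_command(increments=[[0, 0, 0.1, 0, 0, 0], [0, 0, 0.22, 0, 0, 0], [0, 0.005, 0.33, 0, 0, 0], [0, 0.005, 0.41, 0, 0, 0], [0, 0.005, 0.43, 0, 0, 0]])

```text
t: 41.02
tool_pos: [0.5595, 0.3236, 0.2187]
orientation: [-2.063, -2.368, 0.004]
force: [0.8, 0.2, -2.2]
opening: 0.0421
gripper_force: 30.0
```

Run:
```python
from h import *
b=bay(.108);settle(6)
plan([[([*b,.0405],RY)]])
```

```text
mean grasp [0.5604 0.3241 0.0541] sd [0.0005 0.0003 0.001 ] F [-0.1  0.1 -1.6]
grasp [0.5609 0.3244 0.055 ] t 41.33 F [-0.3  1.9 -2.8] open 0.0418
[[-0.002, 0.0, 0.014, 0.0, 0.0, 0.0], [-0.003, -0.001, 0.029, 0.0, 0.0, 0.0], [-0.005, -0.001, 0.043, 0.0, 0.0, 0.0], [-0.007, -0.001, 0.058, 0.0, 0.0, 0.0], [-0.008, -0.002, 0.072, 0.001, 0.0, 0.0]]
```

Call:
arm_command(increments=[[0, 0, 0.02, 0, 0, 0], [-0.005, 0, 0.035, 0, 0, 0], [-0.005, 0, 0.05, 0, 0, 0], [-0.005, 0, 0.062, 0, 0, 0], [-0.005, 0, 0.07, 0, 0, 0]])

```text
t: 41.95
tool_pos: [0.5602, 0.3229, 0.2075]
orientation: [-2.064, -2.369, 0.001]
force: [-7.0, -4.2, 14.7]
opening: 0.0418
gripper_force: 30.0
```

Run:
```python
from h import *
settle(5)
```

```text
mean grasp [0.5602 0.3229 0.0405] sd [0. 0. 0.] F [-3.9 -1.9  5.3]
```

Contact. I release it, rise and back off towards the robot, then check.

Call:
arm_command(increments=[[0, 0, 0, 0, 0, 0], [0, 0, 0, 0, 0, 0], [0, 0, 0, 0, 0, 0], [0, 0, 0, 0, 0, 0], [0, 0, 0, 0, 0, 0]], fingers=-0.5)

```text
t: 42.82
tool_pos: [0.5602, 0.3229, 0.2067]
orientation: [-2.064, -2.369, 0.0]
force: [0.2, 0.0, 0.1]
opening: 0.0699
gripper_force: 0.0
```

Call:
arm_command(increments=[[0, 0, -0.1, 0, 0, 0], [0, 0, -0.25, 0, 0, 0], [0, 0, -0.45, 0, 0, 0], [0, 0, -0.7, 0, 0, 0], [0, 0, -0.9, 0, 0, 0]])

```text
t: 43.45
tool_pos: [0.5602, 0.323, 0.3911]
orientation: [2.063, 2.368, 0.005]
force: [0.8, 0.6, -0.7]
opening: 0.0696
gripper_force: 0.0
```

Call:
arm_command(increments=[[0.1, -0.15, 0, 0, 0, 0], [0.25, -0.3, 0, 0, 0, 0], [0.45, -0.45, 0, 0, 0, 0], [0.65, -0.6, 0, 0, 0, 0], [0.8, -0.7, 0, 0, 0, 0]])

```text
t: 44.08
tool_pos: [0.3979, 0.4635, 0.3888]
orientation: [-2.062, -2.37, -0.003]
force: [0.3, 0.4, -0.1]
opening: 0.0699
gripper_force: 0.0
```

Call:
arm_command(increments=[[0.1, -0.15, 0, 0, 0, 0], [0.25, -0.3, 0, 0, 0, 0], [0.3, -0.4, 0, 0, 0, 0], [0.35, -0.5, 0, 0, 0, 0], [0.4, -0.5, 0, 0, 0, 0]])

```text
t: 44.7
tool_pos: [0.2887, 0.528, 0.3873]
orientation: [2.063, 2.37, 0.001]
force: [0.0, 0.8, -0.4]
opening: 0.0701
gripper_force: 0.0
```

Run:
```python
from h import *
t=read_camera("top");s=read_camera("side")
P=np.zeros((580,800,3),np.uint8)
a=cv2.resize(t["image"][170:265,125:305],None,fx=4.4,fy=4.4,interpolation=cv2.INTER_CUBIC)[:270,:800]
b=cv2.resize(s["image"][125:275,270:380],None,fx=2,fy=2,interpolation=cv2.INTER_CUBIC)
d=cv2.resize(s["image"][230:480,220:540],None,fx=1.2,fy=1.2)
P[:a.shape[0],:a.shape[1]]=a;P[275:275+b.shape[0],:b.shape[1]]=b;P[275:275+d.shape[0],300:300+d.shape[1]]=d
cv2.imwrite("pics/end.png",P[:,:,::-1])
for k,(y,h) in {"cap":(-.108,.072),"heat":(-.036,.066),"tr":(.036,.054),"choke":(.108,.046)}.items():
    u,v=proj(t,[*bay(y),h]);u2,v2=proj(s,[*bay(y),h]);print(k,"expect crop",round((u-125)*4.4),round((v-170)*4.4),"|",round((u2-270)*2),round((v2-125)*2+275))
```

```text
cap expect crop 628 144 | 140 450
heat expect crop 453 177 | 122 410
tr expect crop 284 212 | 106 377
choke expect crop 116 245 | 92 345
```

View pics/end.png

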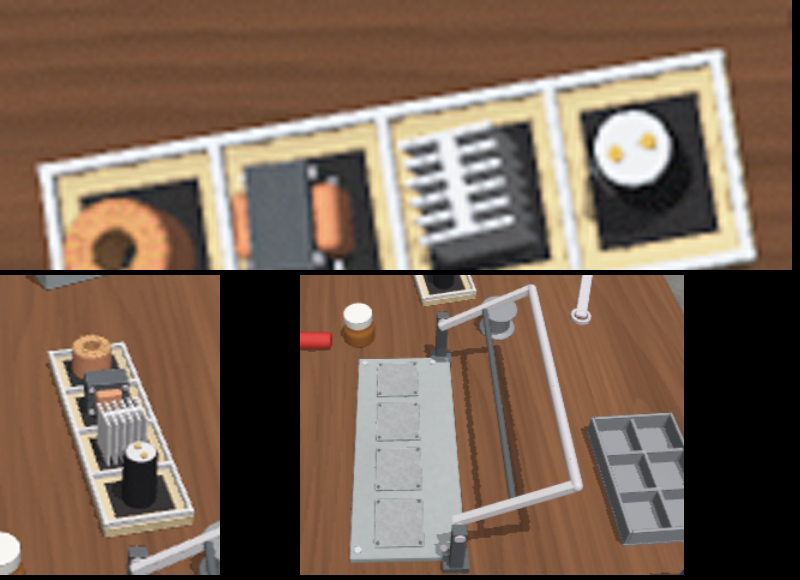

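The picture shows every part upright within about 3 mm of its bay centre: capacitor (633,148) against an expected (628,144), choke (117,244) against (116,245). The nests are empty and the frame is open.

```bash
python3 -c "
from plant import *
print(close_job())"
```

```text
the job is handed in; nothing more can be done
None
```

The job is handed in at about 45 s of the 125 s: the frame was opened first and is still open, and the four parts stand upright in reverse order, within about 3 mm of their bay centres in the last picture; the hand-in call returned no verdict.

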